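Finish the drying crib and settle the modelling stand on it

ROBOT

A 7-joint arm with a two-finger parallel gripper is mounted at the origin on the work surface. World frame = base frame: x ahead of the robot, y to its left, z up, the work surface at z = 0. Lengths are in m, angles in rad, forces in N, time in s.
With the tool pointing down it reaches from about 0.4 to 0.925 m from the base axis. Payload 4.1 kg.
Tool frame: the origin (TCP) lies at the very end of the fingers, on their centre line; the grasp point (between the pads) lies 19 mm behind it (bot.grip_depth is the distance from the TCP to the grasp point, in m); z points along the fingers, y is the line along which they close (so a half turn about z gives the same grasp; the last joint's range is limited). The gripper opens to 85 mm and grips with 20 to 120 N. Pads are 22 mm wide; open, the fingers measure 114 mm over their backs; the gripper's body (76 mm by 85 mm) begins 54 mm behind the grasp point. The pads swing forward as they close: fully open they stand 13 mm farther back than shut.
Start: joints at [-1.251, 0.398, 0.045, 1.537, -0.019, 1.207, -0.051], TCP at [0.264, 0.594, 0.231] pointing down, gripper open.
Joint ranges: [-2.82, 2.82], [-0.49, 2.23], [-1.37, 1.46], [0, 2.46], [-1.36, 4.5], [0.23, 2], [-2.94, 2.94]. Speed limits (rad/s): [2.57, 2.57, 3.14, 3.14, 3.14, 3.14, 3.14].

INTERFACE

Orientations are given as a unit quaternion [x, y, z, w].
In Python, from station import bot gives the robot as it stands.
- The arm moves only by the shell command python3 -m inch 'ROWS' [FORCE]. ROWS is JSON, a list that holds one entry, the list of rows, each a list of 7 numbers: the shift along the tool's x, y, z in m, then the turn, a rotation vector about the tool's x, y, z in rad, then the finger opening in m, from 0 to 0.0854. A call has 1 to 20 rows; each row is the pose to reach, as a shift and turn from the pose commanded when the call began, along the tool's axes at that moment; what a row does not reach only later rows make up. A row lasts 1/8 s, in which the tool goes at most 62.5 mm and 10.7 degrees, less where a joint would pass 70% of its speed; a pose out of reach is approached as far as the arm can. A call with a gripper value outside its range is refused whole. The fingers move at their own pace and stop on an object; FORCE is the grip in N (left out, the last holds). Time passes only in rows, so rows that repeat a pose let the fingers close. It gives the time, the measured TCP pose, the force, the opening and the grip force at its end, in the units of the state.
- bot.observe(): the state, without advancing time (a new reading comes with each control period).
- bot.read_camera(name): name is "side" or "top" or "wrist"; returns the picture (400x640x3 uint8, blue, green, red); there is no depth.
- bot.get_calibration(name): a dict with "fx", "fy", "cx", "cy" (pixels), "world_from_camera" (4x4, takes a point from camera to world coordinates). Camera axes: x right, y up, looking along -z (the intrinsics and any distortion apply to the point x, -y, -z); pixel columns grow to the right and rows downward; lengths in m; the calibration is good to about 2 mm. The wrist camera is an equidistant fisheye: a pixel r from the principal point sees the ray r / f radians off the axis. A picture is of the moment at which its call begins: read the wrist's pose just before it. get_calibration takes no time and is no camera call; for the wrist camera it gives the pose at the moment of the call.
- bot.job_done(): hands the job in; it is judged then, once.
Trained networks look in the newest picture that a camera, given by its name, has taken for a name from the list of things; names that differ only in an ending like _2 or _b are one class to them, and where a whole thing is asked for, a point or a joint stands for the part that bears it (a point fixed in the world has none). Each returns a list of dicts, best first, with "conf" (0 to 1); they miss things now and then, are a little off and sometimes report something else, mostly with a low value. They report only what shows in the picture. A call takes as long as a camera call. They do not tell look-alikes from the thing itself.
- bot.regions_of(query, camera): "pixels" (400x640 bool, what is visible of it) and "xy" ([column, row] in pixels, amid what is visible of it).
The state is a dict: "t": time; "qpos": joint angles; "dq": joint speeds; "joint_torque": joint torques, N m; "eef_pos": TCP position; "tcp_rot": TCP orientation; "wrist_force": force on the tool from outside, world axes, zero at the start; "torque": the same for the moment, N m; "width": opening from 0.0 (shut) to 1.0 (fully open); "grip_force": force on a finger pad.
Only numpy, scipy, OpenCV 4.12 (cv2) and the standard library are available. Lean on these libraries where they do the work, as an engineer would, in place of code of your own. Each camera call takes 0.05 s, during which the arm holds its last target. There are 200 camera calls.

TASK

Add the next layer to the drying crib: lay the two long loose slats crosswise on the top pair, level, centred, each directly above one of the crib's battens. Then stand the modelling stand centred on the crib and turn it until it drops home: its two long feet down between the new slats on the pair below and its short feet on the new slats, so that it is level and does not rock. Keep the crib's own slats where they are and leave the short offcut, the bottles, the mug and the scraper alone.

Things in the scene. Friction and masses are not known exactly. Their poses are not given: they have to be found in the camera images.
- board: crib base: fixed plywood board 190 x 190 x 14 mm with two fixed battens (170 x 26 x 14 mm) along its y at x = +45 and -45 mm, tops 28 mm above the table; two loose slats lie across them, tops at 42 mm. Origin at the centre of its underside on the table, z up. New slats belong along its y at x = +45 and -45 mm, centres 49 mm above the table
- lower_a: loose wooden slat, 170 x 26 x 14 mm, already lying across the battens (along the board's x), at about y = +45 mm of the board, its centre 35 mm above the table; origin at its centre, x along its length
- lower_b: loose wooden slat, 170 x 26 x 14 mm, already lying across the battens (along the board's x), at about y = -45 mm of the board, its centre 35 mm above the table; origin at its centre, x along its length
- spare_a: loose wooden slat, 170 x 26 x 14 mm, lying flat on the table, about 45 g; origin at its centre, x along its length, z up. Both long loose slats are alike
- spare_b: loose wooden slat, 170 x 26 x 14 mm, lying flat on the table, about 45 g; origin at its centre, x along its length, z up. Both long loose slats are alike
- stand: modelling stand, about 0.45 kg: round plate 116 mm across (underside 26, top 36 mm above the origin) with a 24 mm square upright post in its centre up to 106 mm, faces square to the stand's x and y. Origin on the post's axis at the level of the long feet's bottoms: 0 on the table, 42 mm up when home on the crib, 56 mm while the long feet still ride on the new slats. z up the post
- stand_feet (a point): same point and axes as the stand's origin. Steel cross of four feet under the plate, 45 mm from the centre: a long pair, facing each other (each 36 mm across its arm, 10 mm along it) and at right angles a short pair (20 by 10 mm) ending 14 mm higher. The cross is stiff but out of true: the long pair's line is up to 0.55 rad either way from the stand's x, varies each time, not reported
- offcut: bystander: short offcut of the same wood, 90 x 26 x 14 mm, lying flat; origin at its centre, x along its length
- bottle_a: bystander: small bottle, 36 mm across, 110 mm tall, upright; origin at the centre of its underside
- bottle_b: bystander: small bottle, 36 mm across, 110 mm tall, upright; origin at the centre of its underside
- bottle_c: bystander: small bottle, 36 mm across, 110 mm tall, upright; origin at the centre of its underside
- mug: bystander: white mug, 76 mm across, 85 mm tall; origin at the centre of its underside
- scraper: bystander: flat wooden scraper with round ends, 130 x 40 x 6 mm; origin at the centre of its underside, x along its length
There are look-alikes about, which are no part of the job. Leave any black or blue look-alike of the spare_b alone.

How it is judged:
By the outcome, as a careful person would: the job done as asked, in the order asked, and still so for the second after the job is handed in, with the robot touching nothing.
It also fails if it takes over 72 s, if anything falls off the work surface, if the arm or the gripper's body presses on something with over 40 N, if the wrist force passes 120 N, or if a joint passes its speed limit or range.

## Working session

There is one attempt and no reset: what is moved stays moved. The work goes in short steps, Python scripts to look and compute and a shell command to move; the robot and the scene stay as the last step left them, time stands still between calls to the robot, and variables do not carry over. Pictures are saved under pics/ and viewed, at most 14 in all, crops included, and the job is handed in when it is done.

```bash
ls; mkdir -p pics; python3 - <<'E'
from station import bot
import cv2, numpy as np
o=bot.observe(); print(o['t'],o['eef_pos'],o['tcp_rot'],o['width'])
for c in ['top','side','wrist']:
    im=bot.read_camera(c); cv2.imwrite(f'pics/{c}0.png',im); k=bot.get_calibration(c)
    print(c,{a:(np.round(b,4).tolist()) for a,b in k.items()})
    for q in ['board','lower_a','spare_a','stand','stand_feet','offcut','bottle_a','mug','scraper']:
        print(c,q,[(round(r['conf'],2),np.round(r['xy']).tolist(),int(r['pixels'].sum())) for r in bot.regions_of(q,c)])
E
```

```text
pics
0.0 [0.26403843 0.59324281 0.23024518] [ 2.07801506e-01  9.78170500e-01 -9.93216872e-04 -1.41864165e-04] 1.0015406703206797
top {'fx': 482.644, 'fy': 482.644, 'cx': 310.0132, 'cy': 196.3074, 'world_from_camera': [[-0.008, 0.985, -0.1726, 0.2252], [-0.9998, -0.0106, -0.0139, -0.0092], [-0.0155, 0.1725, 0.9849, 1.5178], [0.0, 0.0, 0.0, 1.0]]}
top board [(0.83, [264.0, 197.0], 2507), (0.61, [345.0, 213.0], 1128)]
top lower_a [(0.95, [281.0, 193.0], 459), (0.91, [250.0, 196.0], 457)]
top spare_a [(0.96, [461.0, 180.0], 562), (0.91, [416.0, 197.0], 483), (0.76, [434.0, 279.0], 498), (0.73, [364.0, 149.0], 435)]
top stand [(0.69, [343.0, 212.0], 1032)]
top stand_feet [(0.58, [345.0, 213.0], 1071)]
top offcut [(0.78, [406.0, 145.0], 297), (0.25, [251.0, 195.0], 406)]
top bottle_a [(0.74, [400.0, 118.0], 199), (0.73, [320.0, 111.0], 137), (0.63, [380.0, 239.0], 146)]
top mug [(0.74, [264.0, 196.0], 2340), (0.64, [178.0, 241.0], 720)]
top scraper [(0.88, [176.0, 151.0], 442)]
side {'fx': 441.9629, 'fy': 441.9629, 'cx': 320.7234, 'cy': 195.8942, 'world_from_camera': [[0.901, 0.3463, -0.26
[... 659 characters left out ...]
], 285)]
side mug [(0.69, [226.0, 130.0], 679)]
side scraper [(0.62, [297.0, 110.0], 242)]
wrist {'fx': 309.7069, 'fy': 309.7069, 'cx': 323.5903, 'cy': 199.1829, 'world_from_camera': [[0.4062, -0.8758, -0.2609, 0.1983], [0.9138, 0.3894, 0.1156, 0.6231], [0.0003, -0.2853, 0.9584, 0.3739], [0.0, 0.0, 0.0, 1.0]]}
wrist board [(0.61, [175.0, 370.0], 1030)]
wrist lower_a [(0.77, [172.0, 378.0], 482), (0.49, [158.0, 395.0], 170)]
wrist spare_a [(0.7, [46.0, 386.0], 155), (0.5, [6.0, 314.0], 141)]
wrist stand [(0.73, [70.0, 360.0], 181)]
wrist stand_feet [(0.64, [68.0, 359.0], 209)]
wrist offcut []
wrist bottle_a [(0.74, [38.0, 348.0], 458)]
wrist mug [(0.86, [245.0, 298.0], 1869)]
wrist scraper []
```

```bash
python3 - <<'E'
import cv2
t=cv2.imread('pics/top0.png')[80:340,140:520]; cv2.imwrite('pics/v1.png',cv2.resize(t,(800,547),interpolation=cv2.INTER_CUBIC))
t=cv2.imread('pics/side0.png')[80:390,180:500]; cv2.imwrite('pics/v2.png',cv2.resize(t,(619,600),interpolation=cv2.INTER_CUBIC))
E
```

```text
(no output)
```

View pics/v1.png

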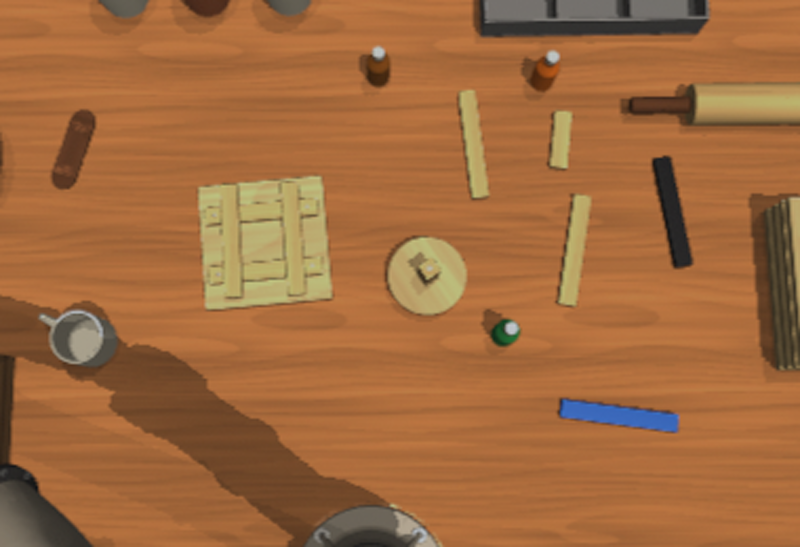

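View pics/v2.png

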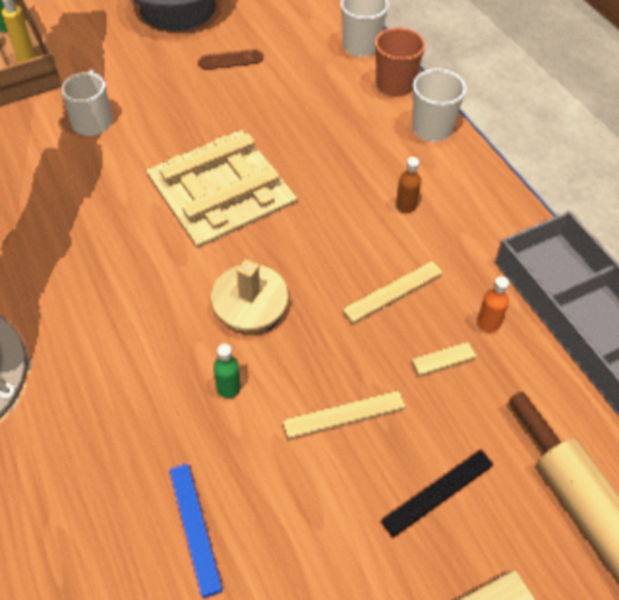

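```bash
cat > h.py <<'E'
from station import bot
import cv2, numpy as np
from scipy.spatial.transform import Rotation as R
def plane(cam,px,z,k=None):
    k=k or bot.get_calibration(cam); px=np.atleast_2d(px).astype(float)
    u=(px[:,0]-k['cx'])/k['fx']; v=(px[:,1]-k['cy'])/k['fy']
    if cam=='wrist':
        th=np.hypot(u,v)+1e-12; s=np.sin(th)/th; d=np.c_[u*s,-v*s,-np.cos(th)]
    else: d=np.c_[u,-v,-np.ones(len(u))]
    T=np.array(k['world_from_camera']); d=d@T[:3,:3].T; o=T[:3,3]
    return o+d*((z-o[2])/d[:,2])[:,None]
def pix(cam,P,k=None):
    k=k or bot.get_calibration(cam); T=np.array(k['world_from_camera']); c=(np.atleast_2d(P)-T[:3,3])@T[:3,:3]
    x,y,z=c[:,0],-c[:,1],-c[:,2]
    if cam=='wrist':
        r=np.hypot(x,y)+1e-12; t=np.arctan2(r,z); u,v=x/r*t,y/r*t
    else: u,v=x/z,y/z
    return np.c_[u*k['fx']+k['cx'],v*k['fy']+k['cy']]
def rects(q,cam,z,k=None,cmin=.4):
    out=[]
    for r in bot.regions_of(q,cam):
        if r['conf']<cmin: continue
        c,_=cv2.findContours(r['pixels'].astype(np.uint8),cv2.RETR_EXTERNAL,cv2.CHAIN_APPROX_NONE)
        c=max(c,key=cv2.contourArea)[:,0]
        p=plane(cam,c,z,k)[:,:2]*1000
        (x,y),(w,h),a=cv2.minAreaRect(p.astype(np.float32))
        if w<h: w,h,a=h,w,a+90
        out.append(dict(conf=round(r['conf'],2),c=np.round([x,y],1).tolist(),wh=np.round([w,h],1).tolist(),ang=round(float((np.deg2rad(a)+np.pi/2)%np.pi-np.pi/2),3)))
    return out
def to(pos,yaw):
    """tool shift/turn to TCP pos (m), tool down, tool y (closing line) along world angle yaw (mod pi)"""
    o=bot.observe(); Rt=R.from_quat(o['tcp_rot']); best=None
    for y in (yaw,yaw+np.pi):
        ya=np.array([np.cos(y),np.sin(y),0]); za=np.array([0,0,-1.]); xa=np.cross(ya,za)
        rv=(Rt.inv()*R.from_matrix(np.c_[xa,ya,za])).as_rotvec()
        print('shift',np.round(Rt.inv().apply(np.array(pos)-o['eef_pos']),4).tolist(),'turn',np.round(rv,3).tolist(),'q7',round(o['qpos'][6],2))
def state():
    o=bot.observe(); x=R.from_quat(o['tcp_rot']).as_matrix()
    print('t',round(o['t'],2),'tcp',np.round(o['eef_pos'],4),'yaw_y',round(np.arctan2(x[1,1],x[0,1]),4),'tilt',np.round(x[:,2],4),'F',np.round(o['wrist_force'],1),'w',round(o['width']*85.4,1),'grip',round(o['grip_force'],1))
E
python3 - <<'E'
from h import *
state()
for q,z in [('spare_a',.014),('lower_a',.042),('board',.014),('stand',.036),('bottle_a',.08),('offcut',.014)]:
    print(q,*rects(q,'top',z),sep='\n ')
to([.60,-.10,.25],0)
E
```

```text
t 1.5 tcp [0.2643 0.5939 0.2313] yaw_y 1.1521 tilt [ 1.e-04  1.e-04 -1.e+00] F [-0.3 -0.5 -0.4] w 85.5 grip 0.0
spare_a
 {'conf': 0.96, 'c': [535.0, -461.7], 'wh': [176.9, 34.8], 'ang': 0.135}
 {'conf': 0.91, 'c': [478.3, -312.8], 'wh': [170.6, 30.0], 'ang': -0.176}
 {'conf': 0.76, 'c': [233.3, -365.4], 'wh': [171.4, 28.8], 'ang': 1.452}
 {'conf': 0.73, 'c': [644.2, -165.5], 'wh': [171.2, 27.4], 'ang': 0.094}
lower_a
 {'conf': 0.95, 'c': [496.1, 107.2], 'wh': [166.5, 27.5], 'ang': 0.077}
 {'conf': 0.91, 'c': [492.4, 198.5], 'wh': [168.8, 27.1], 'ang': 0.06}
board
 {'conf': 0.83, 'c': [494.5, 152.5], 'wh': [190.0, 189.8], 'ang': 0.086}
 {'conf': 0.61, 'c': [441.2, -89.9], 'wh': [116.5, 114.3], 'ang': 1.56}
stand
 {'conf': 0.69, 'c': [436.4, -91.7], 'wh': [109.5, 108.5], 'ang': -0.014}
bottle_a
 {'conf': 0.74, 'c': [734.2, -266.2], 'wh': [59.5, 40.3], 'ang': -0.042}
 {'conf': 0.73, 'c': [745.6, -23.8], 'wh': [55.6, 28.1], 'ang': -0.01}
 {'conf': 0.63, 'c': [349.2, -197.5], 'wh': [39.0, 35.7], 'ang': 1.561}
offcut
 {'conf': 0.78, 'c': [649.9, -297.1], 'wh': [96.0, 35.9], 'ang': -0.15}
shift [-0.5888, -0.4974, -0.0187] turn [0.0, -0.0, 1.152] q7 -0.05
shift [-0.5888, -0.4974, -0.0187] turn [0.0, 0.0, -1.99] q7 -0.05
```

```bash
python3 - <<'E'
from h import *
to([.644,-.1655,.18],.094+np.pi/2)
E
```

```text
shift [-0.6556, -0.5393, 0.0513] turn [0.0, 0.0, -0.513] q7 -0.05
shift [-0.6556, -0.5393, 0.0513] turn [0.0, -0.0, 2.629] q7 -0.05
```

```bash
python3 -m inch '[[[-0.656,-0.539,0.03,0,0,-0.513,0.0854],[-0.656,-0.539,0.03,0,0,-0.513,0.0854],[-0.656,-0.539,0.03,0,0,-0.513,0.0854],[-0.656,-0.539,0.03,0,0,-0.513,0.0854],[-0.656,-0.539,0.03,0,0,-0.513,0.0854],[-0.656,-0.539,0.03,0,0,-0.513,0.0854],[-0.656,-0.539,0.03,0,0,-0.513,0.0854],[-0.656,-0.539,0.03,0,0,-0.513,0.0854],[-0.656,-0.539,0.03,0,0,-0.513,0.0854],[-0.656,-0.539,0.03,0,0,-0.513,0.0854],[-0.656,-0.539,0.03,0,0,-0.513,0.0854],[-0.656,-0.539,0.03,0,0,-0.513,0.0854],[-0.656,-0.539,0.03,0,0,-0.513,0.0854],[-0.656,-0.539,0.03,0,0,-0.513,0.05],[-0.656,-0.539,0.05,0,0,-0.513,0.05],[-0.656,-0.539,0.05,0,0,-0.513,0.05]]]' 40
python3 - <<'E'
from h import *
state()
k=bot.get_calibration('wrist'); im=bot.read_camera('wrist'); cv2.imwrite('pics/w1.png',im)
print(*rects('spare_a','wrist',.014,k),sep='\n')
print(pix('wrist',[.644,-.1655,.014],k))
E
```

```text
t: 3.8
eef_pos: [0.6429, -0.1635, 0.1787]
tcp_rot: [-0.048, 0.999, 0.001, -0.002]
wrist_force: [-0.6, 0.4, 0.1]
width: 0.589
grip_force: 0.0
t 3.8 tcp [ 0.6429 -0.1635  0.1787] yaw_y 1.6659 tilt [-0.0049  0.0023 -1.    ] F [-0.6  0.4  0.1] w 50.3 grip 0.0
{'conf': 0.91, 'c': [539.4, -455.1], 'wh': [170.1, 37.7], 'ang': 0.136}
{'conf': 0.78, 'c': [648.7, -163.5], 'wh': [169.1, 26.8], 'ang': 0.102}
[[321.30761635 182.73360434]]
```

View pics/w1.png

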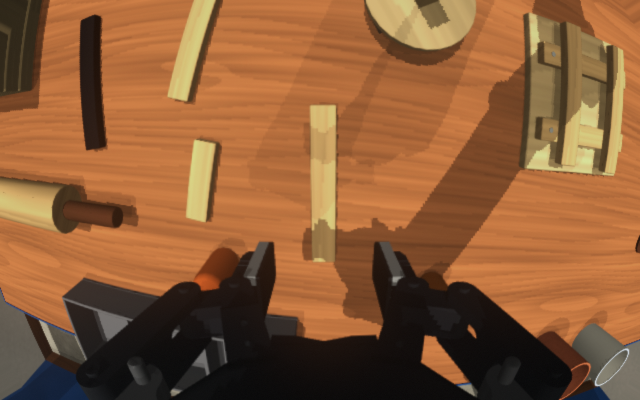

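```bash
python3 - <<'E'
from h import *
to([.647,-.1638,.004],.100+np.pi/2)
E
```

```text
shift [-0.0029, -0.0013, 0.1769] turn [0.002, -0.001, -0.003] q7 2.01
shift [-0.0029, -0.0013, 0.1769] turn [-0.001, -0.003, 3.138] q7 2.01
```

```bash
python3 -m inch '[[[-0.004,-0.001,0.06,0,0,0,0.045],[-0.004,-0.001,0.12,0,0,0,0.042],[-0.004,-0.001,0.16,0,0,0,0.042],[-0.004,-0.001,0.174,0,0,0,0.042],[-0.004,-0.001,0.175,0,0,0,0.042],[-0.004,-0.001,0.175,0,0,0,0.02],[-0.004,-0.001,0.175,0,0,0,0.02],[-0.004,-0.001,0.175,0,0,0,0.02],[-0.004,-0.001,0.175,0,0,0,0.02]]]' 40
```

```text
t: 5.03
eef_pos: [0.6505, -0.1663, 0.0088]
tcp_rot: [-0.047, 0.999, -0.0, 0.002]
wrist_force: [-0.6, 0.9, 6.6]
width: 0.29
grip_force: 40.1
```

```bash
python3 -m inch '[[[0,0,-0.05,0,0,0,0.02],[0,0,-0.11,0,0,0,0.02],[0,0,-0.16,0,0,0,0.02],[0,0,-0.16,0,0,0,0.02]]]' 40; python3 - <<'E'
from h import *
to([.539,.156,.16],.072)
E
```

```text
t: 5.52
eef_pos: [0.6518, -0.1674, 0.1724]
tcp_rot: [-0.047, 0.999, -0.001, 0.005]
wrist_force: [-0.1, -0.8, -0.7]
width: 0.281
grip_force: 39.5
shift [0.0821, 0.3325, 0.0106] turn [0.006, 0.011, 1.593] q7 2.02
shift [0.0821, 0.3325, 0.0106] turn [-0.011, 0.006, -1.549] q7 2.02
```

```bash
python3 -m inch '[[[0.08,0.332,0,0,0,1.593,0.02],[0.08,0.332,0,0,0,1.593,0.02],[0.08,0.332,0,0,0,1.593,0.02],[0.08,0.332,0,0,0,1.593,0.02],[0.08,0.332,0,0,0,1.593,0.02],[0.08,0.332,0,0,0,1.593,0.02],[0.08,0.332,0,0,0,1.593,0.02],[0.08,0.332,0,0,0,1.593,0.02],[0.08,0.332,0,0,0,1.593,0.02],[0.08,0.332,0,0,0,1.593,0.02],[0.08,0.332,0,0,0,1.593,0.02],[0.08,0.332,0,0,0,1.593,0.02]]]' 40; python3 - <<'E'
from h import *
state()
k=bot.get_calibration('wrist'); im=bot.read_camera('wrist'); cv2.imwrite('pics/w2.png',im)
for q,z in [('board',.014),('lower_a',.042),('spare_a',.17)]: print(q,*rects(q,'wrist',z,k,.3),sep='\n')
E
```

```text
t: 7.02
eef_pos: [0.5375, 0.157, 0.1662]
tcp_rot: [0.681, 0.732, -0.0, -0.0]
wrist_force: [-1.7, 0.4, -0.5]
width: 0.286
grip_force: 39.5
t 7.03 tcp [0.5375 0.157  0.1662] yaw_y 0.0729 tilt [-2.e-04  2.e-04 -1.e+00] F [-1.7  0.4 -0.5] w 24.4 grip 39.5
board
{'conf': 0.87, 'c': [458.1, 148.6], 'wh': [105.6, 70.3], 'ang': 0.059}
lower_a
{'conf': 0.75, 'c': [466.0, 110.1], 'wh': [100.5, 30.1], 'ang': 0.084}
{'conf': 0.71, 'c': [460.8, 200.9], 'wh': [96.5, 26.7], 'ang': 0.073}
spare_a
{'conf': 0.93, 'c': [536.8, 172.1], 'wh': [141.1, 26.2], 'ang': -1.498}
{'conf': 0.64, 'c': [497.2, 191.8], 'wh': [50.4, 33.2], 'ang': 0.072}
```

View pics/w2.png

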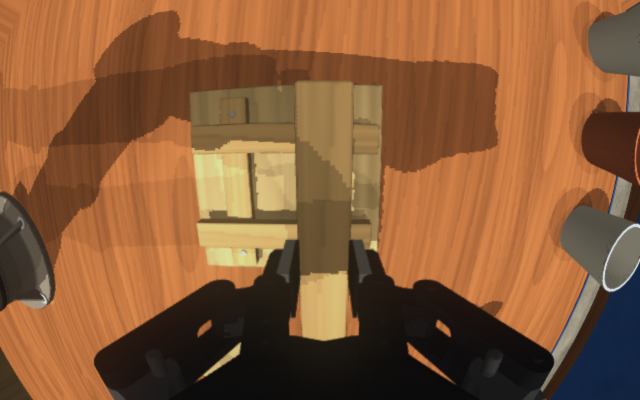

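```bash
python3 - <<'E'
from h import *
k=bot.get_calibration('wrist')
print('board corners',np.round(plane('wrist',[[190,92],[382,86],[207,267]],.014,k)*1000,1).tolist())
print('slat end',np.round(plane('wrist',[[296,81],[352,81]],.1715,k)*1000,1).tolist())
c=np.array([494.5,152.5]);a=.075;M=np.array([[np.cos(a),-np.sin(a)],[np.sin(a),np.cos(a)]])
print([(c+M@np.array(p)).round(1).tolist() for p in [(-95,95),(95,95),(-95,-95)]])
E
python3 - <<'E'
import cv2
t=cv2.imread('pics/w2.png')[60:290,170:410]; cv2.imwrite('pics/v3.png',cv2.resize(t,None,fx=2.6,fy=2.6,interpolation=cv2.INTER_CUBIC))
E
```

```text
board corners [[398.6, 242.9, 14.0], [586.1, 256.9, 14.0], [412.4, 51.5, 14.0]]
slat end [[519.9, 241.1, 171.5], [544.2, 242.9, 171.5]]
[[392.6, 240.1], [582.1, 254.4], [406.9, 50.6]]
```

View pics/v3.png

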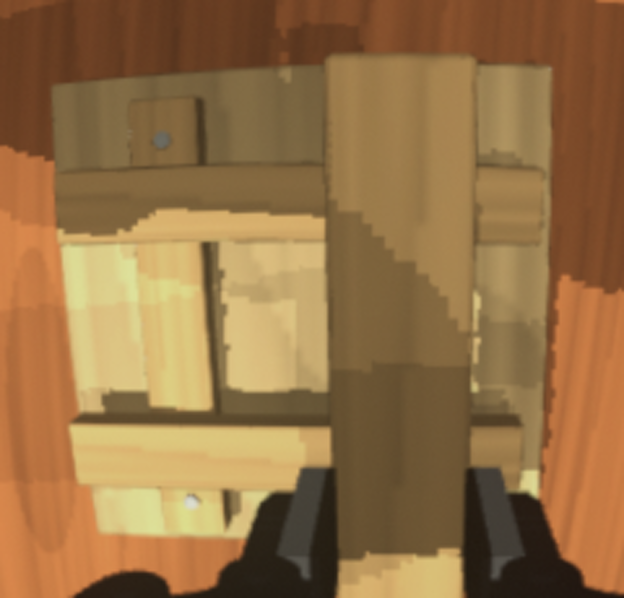

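```bash
python3 -m inch '[[[0.001,0.007,0.05,0,0,0,0.02],[0.001,0.007,0.09,0,0,0,0.02],[0.001,0.007,0.106,0,0,0,0.02],[0.001,0.007,0.111,0,0,0,0.02],[0.001,0.007,0.114,0,0,0,0.02],[0.001,0.007,0.114,0,0,0,0.02],[0.001,0.007,0.114,0,0,0,0.02]]]' 40
```

```text
t: 8.1
eef_pos: [0.5452, 0.1588, 0.0532]
tcp_rot: [0.681, 0.732, 0.001, 0.0]
wrist_force: [-0.4, -0.8, 0.4]
width: 0.286
grip_force: 39.5
```

```bash
python3 -m inch '[[[0,-0.0005,0.002,0,0,0,0.02],[0,-0.0005,0.003,0,0,0,0.02],[0,-0.0005,0.003,0,0,0,0.02]]]' 40
```

```text
t: 8.48
eef_pos: [0.5446, 0.1588, 0.0508]
tcp_rot: [0.681, 0.732, 0.001, -0.0]
wrist_force: [-2.6, -0.1, 9.3]
width: 0.285
grip_force: 40.5
```

```bash
python3 -m inch '[[[0,0,-0.001,0,0,0,0.045],[0,0,-0.001,0,0,0,0.045],[0,0,-0.001,0,0,0,0.045],[0,0,-0.05,0,0,0,0.045],[0,0,-0.10,0,0,0,0.045],[-0.05,-0.02,-0.15,0,0,0,0.045],[-0.10,-0.045,-0.17,0,0,0,0.045],[-0.10,-0.045,-0.17,0,0,0,0.045],[-0.10,-0.045,-0.17,0,0,0,0.045]]]' 40; python3 - <<'E'
from h import *
state()
k=bot.get_calibration('wrist'); im=bot.read_camera('wrist'); cv2.imwrite('pics/w3.png',im)
np.save('k3.npy',k,allow_pickle=True)
for q,z in [('board',.014),('lower_a',.042),('spare_a',.056)]: print(q,*rects(q,'wrist',z,k,.3),sep='\n')
p=pix('wrist',[.5,.155,.03],k)[0].astype(int); print(p)
t=im[max(0,p[1]-125):p[1]+125,max(0,p[0]-150):p[0]+150]; cv2.imwrite('pics/v4.png',cv2.resize(t,None,fx=2.4,fy=2.4,interpolation=cv2.INTER_CUBIC))
to([.483,-.311,.18],1.395)
E
```

```text
t: 9.6
eef_pos: [0.5063, 0.0556, 0.2194]
tcp_rot: [0.682, 0.732, 0.001, -0.0]
wrist_force: [0.1, 0.0, -0.3]
width: 0.532
grip_force: 0.0
t 9.6 tcp [0.5063 0.0556 0.2194] yaw_y 0.0712 tilt [ 5.0e-04  1.3e-03 -1.0e+00] F [ 0.1  0.  -0.3] w 45.4 grip 0.0
board
{'conf': 0.95, 'c': [467.4, 184.4], 'wh': [131.4, 127.7], 'ang': 0.08}
lower_a
{'conf': 0.91, 'c': [475.5, 108.8], 'wh': [119.6, 27.5], 'ang': 0.073}
{'conf': 0.6, 'c': [470.5, 200.2], 'wh': [117.8, 30.3], 'ang': 0.077}
{'conf': 0.32, 'c': [546.0, 160.8], 'wh': [178.5, 29.6], 'ang': -1.492}
spare_a
{'conf': 0.6, 'c': [543.8, 159.4], 'wh': [168.9, 27.8], 'ang': -1.495}
[323  84]
shift [-0.3653, -0.0506, 0.0387] turn [-0.002, -0.0, -1.32] q7 0.04
shift [-0.3653, -0.0506, 0.0387] turn [-0.0, 0.002, 1.821] q7 0.04
```

View pics/v4.png

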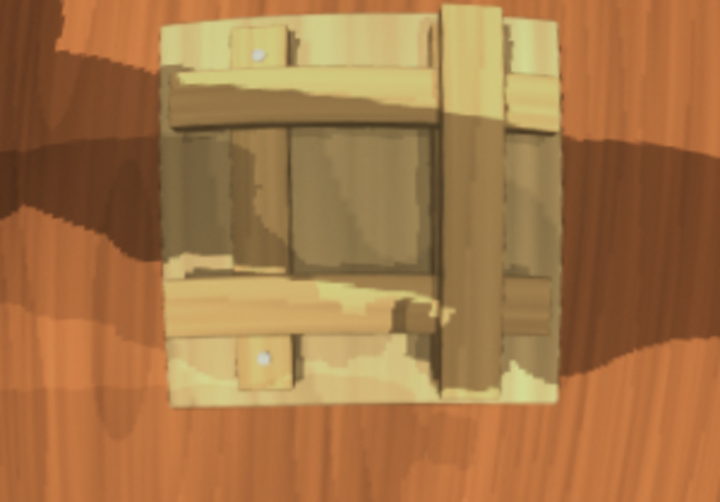

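```bash
python3 - <<'E'
from h import *
k=np.load('k3.npy',allow_pickle=True).item()
f=lambda p,z:(plane('wrist',np.array(p)/2.4+[173,0],z,k)[:,:2]*1000)
b=f([[161,27],[558,22],[557,403],[172,407]],.014); print(b.round(1).tolist(),b.mean(0))
print([np.linalg.norm(b[i]-b[i-1]).round(1) for i in range(4)])
s=f([[441,6],[502,8],[500,391],[443,389]],.056); print(s.round(1).tolist(),s.mean(0))
n=f([[258,55],[263,358]],.028); print('nails',n.round(1).tolist(),n.mean(0))
E
```

```text
[[398.0, 240.8], [585.9, 256.8], [601.2, 69.6], [414.4, 54.2]] [499.90728114 155.34369508]
[np.float64(187.4), np.float64(188.6), np.float64(187.8), np.float64(187.4)]
[[526.2, 241.2], [551.6, 243.7], [563.6, 79.6], [539.3, 78.4]] [545.16869063 160.70772044]
nails [[448.6, 221.8], [460.1, 82.4]] [454.33784304 152.09387005]
```

```bash
python3 -m inch '[[[-0.365,-0.05,0.0,0,0,-1.32,0.045],[-0.365,-0.05,0.0,0,0,-1.32,0.045],[-0.365,-0.05,0.0,0,0,-1.32,0.045],[-0.365,-0.05,0.0,0,0,-1.32,0.045],[-0.365,-0.05,0.0,0,0,-1.32,0.045],[-0.365,-0.05,0.0,0,0,-1.32,0.045],[-0.365,-0.05,0.03,0,0,-1.32,0.045],[-0.365,-0.05,0.04,0,0,-1.32,0.045],[-0.365,-0.05,0.04,0,0,-1.32,0.045],[-0.365,-0.05,0.04,0,0,-1.32,0.045]]]' 40
python3 - <<'E'
from h import *
state()
k=bot.get_calibration('wrist'); im=bot.read_camera('wrist'); cv2.imwrite('pics/w4.png',im)
R0=rects('spare_a','wrist',.014,k); print(*R0,sep='\n')
r=min(R0,key=lambda r:np.hypot(r['c'][0]-483,r['c'][1]+311)); to([r['c'][0]/1000,r['c'][1]/1000,.005],r['ang']+np.pi/2)
E
```

```text
t: 11.05
eef_pos: [0.4838, -0.3112, 0.1793]
tcp_rot: [0.089, 0.996, 0.0, 0.0]
wrist_force: [0.1, -0.7, -0.2]
width: 0.525
grip_force: 0.0
t 11.05 tcp [ 0.4838 -0.3112  0.1793] yaw_y 1.3917 tilt [ 1.e-04  2.e-04 -1.e+00] F [ 0.1 -0.7 -0.2] w 44.8 grip 0.0
{'conf': 0.97, 'c': [566.9, 154.2], 'wh': [80.2, 37.6], 'ang': -1.512}
{'conf': 0.93, 'c': [521.9, -459.8], 'wh': [137.7, 33.3], 'ang': 0.148}
{'conf': 0.91, 'c': [482.8, -310.6], 'wh': [167.6, 26.1], 'ang': -0.181}
shift [0.0013, 0.0005, 0.1748] turn [0.0, 0.001, 0.003] q7 2.13
shift [0.0013, 0.0005, 0.1748] turn [-0.002, 0.0, -3.139] q7 2.13
```

```bash
python3 -m inch '[[[0.0005,0.0005,0.06,0,0,0.003,0.042],[0.0005,0.0005,0.12,0,0,0.003,0.042],[0.0005,0.0005,0.16,0,0,0.003,0.042],[0.0005,0.0005,0.17,0,0,0.003,0.042],[0.0005,0.0005,0.173,0,0,0.003,0.042],[0.0005,0.0005,0.173,0,0,0.003,0.02],[0.0005,0.0005,0.173,0,0,0.003,0.02],[0.0005,0.0005,0.173,0,0,0.003,0.02],[0.0005,0.0005,0.173,0,0,0.003,0.02]]]' 40; python3 -m inch '[[[0,0,-0.05,0,0,0,0.02],[0,0,-0.11,0,0,0,0.02],[0,0,-0.17,0,0,0,0.02],[0,0,-0.19,0,0,0,0.02],[0,0,-0.19,0,0,0,0.02]]]' 40; python3 - <<'E'
from h import *
state(); to([.455,.151,.2],.08)
E
```

```text
t: 12.28
eef_pos: [0.4839, -0.3124, 0.0082]
tcp_rot: [0.091, 0.996, -0.0, 0.002]
wrist_force: [-0.1, 0.7, 6.6]
width: 0.291
grip_force: 40.1
t: 12.9
eef_pos: [0.4833, -0.3121, 0.1984]
tcp_rot: [0.091, 0.996, -0.0, 0.002]
wrist_force: [0.1, 1.3, -1.0]
width: 0.289
grip_force: 39.6
t 12.9 tcp [ 0.4833 -0.3121  0.1984] yaw_y 1.3891 tilt [ 0.0045 -0.0012 -1.    ] F [ 0.1  1.3 -1. ] w 24.7 grip 39.6
shift [0.1116, 0.4504, -0.0023] turn [0.003, 0.004, 1.309] q7 2.12
shift [0.1116, 0.4504, -0.0023] turn [-0.004, 0.003, -1.833] q7 2.12
```

```bash
python3 -m inch '[[[0.112,0.45,0,0,0,1.309,0.02],[0.112,0.45,0,0,0,1.309,0.02],[0.112,0.45,0,0,0,1.309,0.02],[0.112,0.45,0,0,0,1.309,0.02],[0.112,0.45,0,0,0,1.309,0.02],[0.112,0.45,0,0,0,1.309,0.02],[0.112,0.45,0,0,0,1.309,0.02],[0.112,0.45,0,0,0,1.309,0.02],[0.112,0.45,0.02,0,0,1.309,0.02],[0.112,0.45,0.05,0,0,1.309,0.02],[0.112,0.45,0.05,0,0,1.309,0.02],[0.112,0.45,0.05,0,0,1.309,0.02]]]' 40; python3 - <<'E'
from h import *
state(); to([.455,.151,.051],.08)
k=bot.get_calibration('wrist'); im=bot.read_camera('wrist'); cv2.imwrite('pics/w5.png',im)
print(*rects('spare_a','wrist',.155,k,.3),sep='\n')
E
```

```text
t: 14.4
eef_pos: [0.4536, 0.1504, 0.1464]
tcp_rot: [0.679, 0.734, -0.0, 0.0]
wrist_force: [-0.1, -0.5, 0.8]
width: 0.287
grip_force: 39.7
t 14.4 tcp [0.4536 0.1504 0.1464] yaw_y 0.0785 tilt [-3.e-04 -5.e-04 -1.e+00] F [-0.1 -0.5  0.8] w 24.5 grip 39.7
shift [0.0005, 0.0014, 0.0954] turn [-0.0, 0.0, -0.002] q7 -0.16
shift [0.0005, 0.0014, 0.0954] turn [0.001, 0.0, 3.14] q7 -0.16
{'conf': 0.64, 'c': [502.6, 187.2], 'wh': [95.5, 17.6], 'ang': -1.501}
```

```bash
python3 -m inch '[[[0,0.0012,0.05,0,0,0,0.02],[0,0.0012,0.08,0,0,0,0.02],[0,0.0012,0.088,0,0,0,0.02],[0,0.0012,0.092,0,0,0,0.02],[0,0.0012,0.095,0,0,0,0.02],[0,0.0012,0.096,0,0,0,0.02],[0,0.0012,0.096,0,0,0,0.02]]]' 40; python3 - <<'E'
from h import *
state()
E
```

```text
t: 15.38
eef_pos: [0.4552, 0.1517, 0.0508]
tcp_rot: [0.678, 0.735, 0.001, 0.0]
wrist_force: [-0.0, -0.1, -0.4]
width: 0.291
grip_force: 39.7
t 15.38 tcp [0.4552 0.1517 0.0508] yaw_y 0.0802 tilt [ 9.e-04  7.e-04 -1.e+00] F [-0.  -0.1 -0.4] w 24.8 grip 39.7
```

```bash
python3 -m inch '[[[0,0,0.001,0,0,0,0.02],[0,0,0.002,0,0,0,0.02],[0,0,0.002,0,0,0,0.02],[0,0,0,0,0,0,0.045],[0,0,0,0,0,0,0.045],[0,0,0,0,0,0,0.045],[0,0,-0.05,0,0,0,0.045],[0,0,-0.10,0,0,0,0.045],[-0.05,0.02,-0.15,0,0,0,0.045],[-0.11,0.05,-0.17,0,0,0,0.045],[-0.12,0.05,-0.17,0,0,0,0.045],[-0.12,0.05,-0.17,0,0,0,0.045]]]' 40; python3 - <<'E'
from h import *
state()
k=bot.get_calibration('wrist'); im=bot.read_camera('wrist'); cv2.imwrite('pics/w6.png',im)
np.save('k6.npy',k,allow_pickle=True)
for q,z in [('lower_a',.042),('spare_a',.056)]: print(q,*rects(q,'wrist',z,k,.3),sep='\n')
p=pix('wrist',[.5,.155,.03],k)[0].astype(int); print(p)
y0=max(0,p[1]-110);x0=p[0]-125;print(x0,y0)
t=im[y0:p[1]+110,x0:p[0]+125]; cv2.imwrite('pics/v5.png',cv2.resize(t,None,fx=2.7,fy=2.7,interpolation=cv2.INTER_CUBIC))
E
```

```text
t: 16.88
eef_pos: [0.5149, 0.0332, 0.2208]
tcp_rot: [0.68, 0.733, 0.0, 0.001]
wrist_force: [-0.6, 1.6, 0.1]
width: 0.523
grip_force: 0.0
t 16.88 tcp [0.5149 0.0332 0.2208] yaw_y 0.0751 tilt [ 1.3e-03 -5.0e-04 -1.0e+00] F [-0.6  1.6  0.1] w 44.7 grip 0.0
lower_a
{'conf': 0.92, 'c': [496.1, 201.5], 'wh': [63.9, 27.8], 'ang': 0.096}
{'conf': 0.74, 'c': [503.8, 110.4], 'wh': [63.7, 26.1], 'ang': 0.073}
spare_a
{'conf': 0.78, 'c': [456.8, 143.2], 'wh': [149.7, 28.4], 'ang': -1.48}
{'conf': 0.56, 'c': [544.7, 149.3], 'wh': [148.7, 28.1], 'ang': -1.498}
[317  63]
192 0
```

View pics/v5.png

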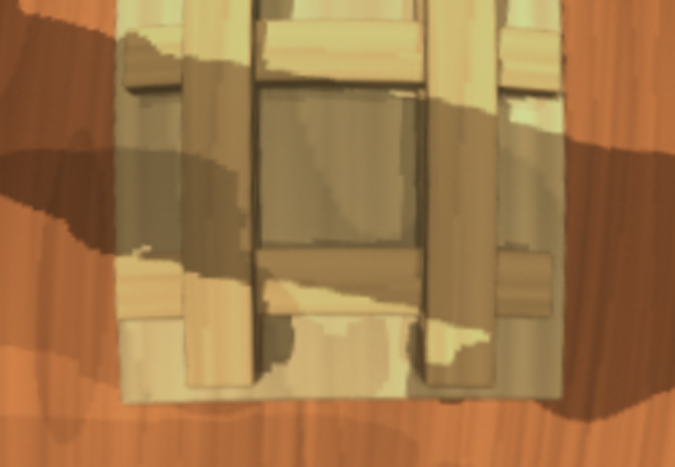

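```bash
python3 - <<'E'
from h import *
k=np.load('k6.npy',allow_pickle=True).item()
f=lambda p,z:(plane('wrist',np.array(p)/2.7+[192,0],z,k)[:,:2]*1000)
bl,br=f([[124,404],[561,397]],.014); tl,tr=f([[116,0],[563,0]],.014)
a=np.arctan2(*(br-bl)[::-1]); print('board bl br',bl,br,np.linalg.norm(br-bl),a, 'left edge',np.arctan2(-(tl-bl)[0],(tl-bl)[1]),'right',np.arctan2(-(tr-br)[0],(tr-br)[1]))
ey=np.array([-np.sin(.082),np.cos(.082)]); ex=np.array([ey[1],-ey[0]])
c=(bl+br)/2+95*ey; print('c',c)
for n,q in [('L',[[187,385],[253,385],[183,0],[253,0]]),('R',[[427,385],[494,385],[427,0],[497,0]])]:
    s=f(q,.056); b=(s[0]+s[1])/2; t=(s[2]+s[3])/2; ang=np.arctan2(-(t-b)[0],(t-b)[1])
    cc=b+85*np.array([-np.sin(ang),np.cos(ang)]); print(n,'ang',ang,'centre',cc,'board',(cc-c)@ex,(cc-c)@ey)
E
```

```text
board bl br [414.18932255  53.99579346] [600.8156919   70.81640346] 187.38285583128044 0.08988699700988023 left edge 0.09051838654909627 right 0.07448761182685296
c [499.72123429 157.08688739]
L ang 0.07872296878580613 centre [455.67580653 154.01458978] board -44.149076150142854 0.5457045676936283
R ang 0.07332890605771815 centre [545.05361792 160.57216901] board 45.46553446257369 -0.23952038035546552
```

```bash
python3 -m inch '[[[-0.212,0.11,0,0,0,0,0.06],[-0.212,0.11,0,0,0,0,0.06],[-0.212,0.11,0.03,0,0,0,0.06],[-0.212,0.11,0.08,0,0,0,0.06],[-0.212,0.11,0.14,0,0,0,0.06],[-0.212,0.11,0.16,0,0,0,0.06],[-0.212,0.11,0.16,0,0,0,0.06],[-0.212,0.11,0.16,0,0,0,0.06]]]' 40; python3 - <<'E'
from h import *
state()
k=bot.get_calibration('wrist'); im=bot.read_camera('wrist'); cv2.imwrite('pics/w7.png',im)
np.save('k7.npy',k,allow_pickle=True)
for n in ['stand','stand_feet']: print([(r['conf'],r['xy']) for r in bot.regions_of(n,'wrist')])
p=pix('wrist',[.442,-.088,.02],k)[0].astype(int); print(p)
y0=max(0,p[1]-90);x0=max(0,p[0]-110);print(x0,y0)
t=im[y0:y0+180,x0:x0+220]; cv2.imwrite('pics/v6.png',cv2.resize(t,None,fx=3,fy=3,interpolation=cv2.INTER_CUBIC))
E
```

```text
t: 18.02
eef_pos: [0.6419, -0.1657, 0.0615]
tcp_rot: [0.678, 0.735, 0.001, 0.001]
wrist_force: [0.0, -0.2, 0.8]
width: 0.701
grip_force: 0.0
t 18.02 tcp [ 0.6419 -0.1657  0.0615] yaw_y 0.0818 tilt [ 1.8e-03  1.0e-04 -1.0e+00] F [ 0.  -0.2  0.8] w 59.9 grip 0.0
[(0.68, [66.1, 105.7]), (0.23, [449.6, 362.3])]
[(0.7, [62.3, 101.3])]
[ 67 102]
0 12
```

View pics/v6.png

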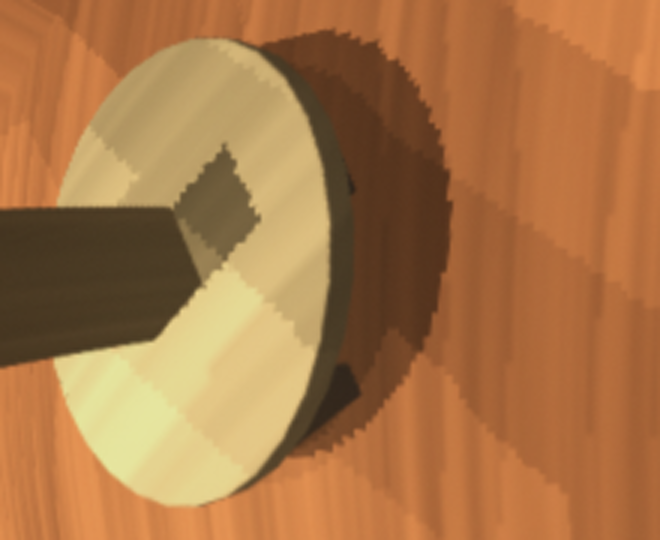

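```bash
python3 - <<'E'
from h import *
k=np.load('k7.npy',allow_pickle=True).item()
f=lambda p,z:(plane('wrist',np.array(p)/3+[0,12],z,k)[:,:2]*1000)
A,B,C=f([[175,208],[203,283],[158,340]],.036); print(A,B,C,np.linalg.norm(A-B),np.linalg.norm(C-B),np.arctan2(*(A-B)[::-1]),np.arctan2(*(C-B)[::-1]),'mid',(A+C)/2)
pl=f([[210,38],[300,110],[330,230],[325,320],[180,505],[240,490],[80,420],[57,350],[75,150]],.036)
M=np.c_[2*pl,np.ones(len(pl))]; s=np.linalg.lstsq(M,(pl**2).sum(1),rcond=None)[0]; c=s[:2]; print('plate',c,np.sqrt(s[2]+c@c))
for n,p,z in [('L corner',[358,392],0),('L2',[347,363],0.005),('L edge',[303,442],0),('S tip',[354,192],.014)]:
    q=f([p],z)[0]; d=q-c; print(n,q,np.hypot(*d),np.arctan2(d[1],d[0]))
E
```

```text
[446.98731599 -72.37111921] [458.56765096 -91.17146706] [ 440.4096812  -103.91202068] 22.080698302351546 22.18182978419738 2.122871345064653 -2.5297596431649616 mid [443.69849859 -88.14156995]
plate [444.33400158 -87.87486479] 56.54365907903618
L corner [ 481.17829013 -121.81046022] 50.09117922238547 -0.7443263612534483
L2 [ 481.48470212 -113.77519802] 45.28798749700794 -0.6088237350014255
L edge [ 460.31306736 -135.46732608] 50.20331577682151 -1.2468742983483878
S tip [489.67549938 -71.81886567] 48.10037973541028 0.3403339647318715
```

```bash
python3 - <<'E'
from h import *
to([.444,-.088,.20],.58)
E
python3 -m inch '[[[0,0,-0.06,0,0,0,0.07],[0.02,-0.04,-0.12,0,0,0,0.07],[0.04,-0.08,-0.14,0,0,-0.2,0.07],[0.092,-0.19,-0.14,0,0,-0.499,0.07],[0.092,-0.19,-0.14,0,0,-0.499,0.07],[0.092,-0.19,-0.14,0,0,-0.499,0.07],[0.092,-0.19,-0.14,0,0,-0.499,0.07],[0.092,-0.19,-0.14,0,0,-0.499,0.07]]]' 40; python3 - <<'E'
from h import *
state()
k=bot.get_calibration('wrist'); im=bot.read_camera('wrist'); cv2.imwrite('pics/w8.png',im)
np.save('k8.npy',k,allow_pickle=True)
print(rects('stand','wrist',.036,k))
to([.444,-.088,.06],.58)
p=pix('wrist',[.444,-.088,.05],k)[0].astype(int); print(p)
y0=max(0,p[1]-100);x0=max(0,p[0]-110);print(x0,y0)
t=im[y0:y0+200,x0:x0+220]; cv2.imwrite('pics/v7.png',cv2.resize(t,None,fx=3,fy=3,interpolation=cv2.INTER_CUBIC))
E
```

```text
shift [0.0942, -0.1908, -0.1382] turn [0.004, 0.001, -0.499] q7 0.66
shift [0.0942, -0.1908, -0.1382] turn [0.002, -0.005, 2.643] q7 0.66
t: 19.18
eef_pos: [0.4457, -0.0908, 0.2011]
tcp_rot: [0.476, 0.879, 0.0, 0.001]
wrist_force: [0.1, 0.2, 0.1]
width: 0.819
grip_force: 0.0
t 19.18 tcp [ 0.4457 -0.0908  0.2011] yaw_y 0.578 tilt [ 2.1e-03 -9.0e-04 -1.0e+00] F [0.1 0.2 0.1] w 69.9 grip 0.0
[{'conf': 0.72, 'c': [442.7, -87.2], 'wh': [115.9, 114.3], 'ang': -1.035}]
shift [0.0032, 0.0005, 0.1405] turn [-0.0, 0.001, -0.002] q7 0.76
shift [0.0032, 0.0005, 0.1405] turn [0.002, 0.0, 3.14] q7 0.76
[323 180]
213 80
```

View pics/v7.png

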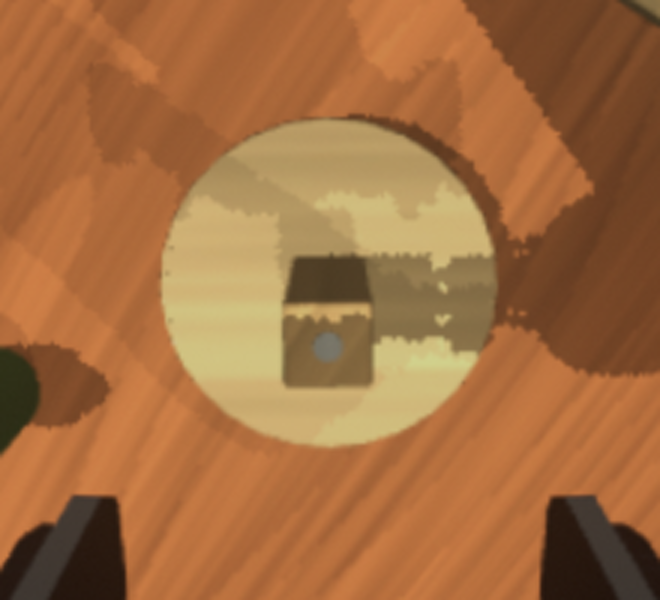

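```bash
python3 - <<'E'
from h import *
k=np.load('k8.npy',allow_pickle=True).item()
print(plane('wrist',np.array([[328,345]])/3+[213,80],.106,k)*1000, plane('wrist',np.array([[329,282]])/3+[213,80],.036,k)*1000)
to([.4433,-.0875,.062],.58)
E
```

```text
[[442.55448514 -87.18279002 106.        ]] [[441.48578775 -85.25291603  36.        ]]
shift [0.004, 0.0002, 0.1385] turn [-0.0, 0.001, -0.002] q7 0.76
shift [0.004, 0.0002, 0.1385] turn [0.002, 0.0, 3.14] q7 0.76
```

```bash
python3 -m inch '[[[0.0043,0,0.05,0,0,0,0.07],[0.0043,0,0.1,0,0,0,0.06],[0.0043,0,0.13,0,0,0,0.05],[0.0043,0,0.138,0,0,0,0.04],[0.0043,0,0.138,0,0,0,0.035],[0.0043,0,0.138,0,0,0,0.015],[0.0043,0,0.138,0,0,0,0.015],[0.0043,0,0.138,0,0,0,0.015],[0.0043,0,0.138,0,0,0,0.015]]]' 80; python3 - <<'E'
from h import *
state()
E
```

```text
t: 20.4
eef_pos: [0.443, -0.087, 0.0633]
tcp_rot: [0.476, 0.88, 0.001, 0.001]
wrist_force: [0.1, -2.0, 6.5]
width: 0.27
grip_force: 79.1
t 20.4 tcp [ 0.443  -0.087   0.0633] yaw_y 0.5789 tilt [ 0.0027  0.     -1.    ] F [ 0.1 -2.   6.5] w 23.0 grip 79.1
```

```bash
python3 -m inch '[[[0,0,-0.02,0,0,0,0.015],[0,0,-0.06,0,0,0,0.015],[0,0,-0.1,0,0,0,0.015],[0,0,-0.1,0,0,0,0.015]]]' 80; python3 - <<'E'
from h import *
state(); to([.4998,.156,.16],.58-.449)
E
```

```text
t: 20.9
eef_pos: [0.4433, -0.0862, 0.1641]
tcp_rot: [0.475, 0.88, 0.002, 0.002]
wrist_force: [0.4, 0.1, -4.8]
width: 0.274
grip_force: 79.5
t 20.9 tcp [ 0.4433 -0.0862  0.1641] yaw_y 0.58 tilt [ 0.0051  0.0018 -1.    ] F [ 0.4  0.1 -4.8] w 23.4 grip 79.5
shift [0.1717, 0.18, 0.0048] turn [0.005, 0.0, 0.449] q7 0.81
shift [0.1717, 0.18, 0.0048] turn [-0.0, 0.007, -2.693] q7 0.81
```

```bash
python3 -m inch '[[[0.172,0.18,0,0,0,0.449,0.015],[0.172,0.18,0,0,0,0.449,0.015],[0.172,0.18,0,0,0,0.449,0.015],[0.172,0.18,0,0,0,0.449,0.015],[0.172,0.18,0,0,0,0.449,0.015],[0.172,0.18,0,0,0,0.449,0.015],[0.172,0.18,0,0,0,0.449,0.015],[0.172,0.18,0,0,0,0.449,0.015]]]' 80; python3 - <<'E'
from h import *
state(); to([.4998,.156,.116],.131)
k=bot.get_calibration('wrist'); im=bot.read_camera('wrist'); cv2.imwrite('pics/w9.png',im)
s=bot.read_camera('side'); cv2.imwrite('pics/s9.png',s)
p=pix('side',[.5,.156,.10])[0].astype(int); t=s[p[1]-50:p[1]+50,p[0]-55:p[0]+55]
cv2.imwrite('pics/v8.png',np.hstack([cv2.resize(t,(440,400),interpolation=cv2.INTER_CUBIC),cv2.resize(im[0:400,150:510],(360,400))]))
E
```

```text
t: 21.9
eef_pos: [0.4979, 0.1538, 0.162]
tcp_rot: [0.661, 0.751, -0.0, -0.0]
wrist_force: [-0.0, -0.3, -3.7]
width: 0.27
grip_force: 79.8
t 21.9 tcp [0.4979 0.1538 0.162 ] yaw_y 0.127 tilt [-8.e-04 -3.e-04 -1.e+00] F [-0.  -0.3 -3.7] w 23.1 grip 79.8
shift [0.0019, 0.0022, 0.046] turn [-0.001, 0.0, -0.004] q7 -0.05
shift [0.0019, 0.0022, 0.046] turn [0.0, 0.001, 3.138] q7 -0.05
```

View pics/v8.png

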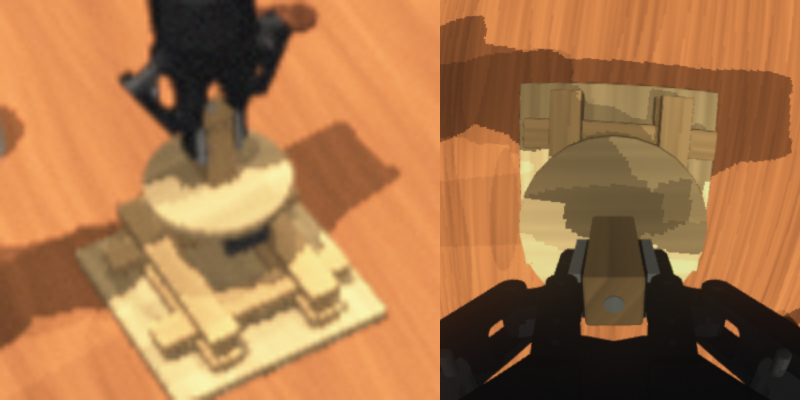

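```bash
python3 -m inch '[[[0.002,0.002,0.02,0,0,0,0.015],[0.002,0.002,0.034,0,0,0,0.015],[0.002,0.002,0.042,0,0,0,0.015],[0.002,0.002,0.047,0,0,0,0.015],[0.002,0.002,0.050,0,0,0,0.015],[0.002,0.002,0.050,0,0,0,0.015]]]' 80; python3 - <<'E'
from h import *
state()
E
```

```text
t: 22.75
eef_pos: [0.5001, 0.1581, 0.1124]
tcp_rot: [0.66, 0.752, 0.0, 0.0]
wrist_force: [0.5, -0.3, -4.1]
width: 0.273
grip_force: 79.9
t 22.75 tcp [0.5001 0.1581 0.1124] yaw_y 0.13 tilt [ 2.e-04  2.e-04 -1.e+00] F [ 0.5 -0.3 -4.1] w 23.3 grip 79.9
```

```bash
python3 -m inch '[[[-0.0012,0,0.004,0,0,0,0.015],[-0.0012,0,0.0065,0,0,0,0.015],[-0.0012,0,0.0075,0,0,0,0.015],[-0.0012,0,0.0085,0,0,0,0.015],[-0.0012,0,0.0085,0,0,0,0.015]]]' 80; python3 - <<'E'
from h import *
state()
E
```

```text
t: 23.38
eef_pos: [0.5002, 0.1569, 0.1054]
tcp_rot: [0.66, 0.751, 0.0, -0.001]
wrist_force: [-5.2, -2.0, 11.6]
width: 0.268
grip_force: 81.9
t 23.38 tcp [0.5002 0.1569 0.1054] yaw_y 0.1298 tilt [-7.0e-04  1.2e-03 -1.0e+00] F [-5.2 -2.  11.6] w 22.9 grip 81.9
```

```bash
python3 -m inch '[[[0,0,-0.001,0,0,0,0.015],[0,0,-0.001,0,0,0,0.06],[0,0,-0.001,0,0,0,0.06],[0,0,-0.001,0,0,0,0.06],[0,0,-0.05,0,0,0,0.06],[0,0,-0.10,0,0,0,0.06],[-0.06,0,-0.14,0,0,0,0.06],[-0.12,0,-0.16,0,0,0,0.06],[-0.15,0,-0.16,0,0,0,0.06],[-0.15,0,-0.16,0,0,0,0.06]]]' 80; python3 - <<'E'
from h import *
state()
k=bot.get_calibration('wrist'); im=bot.read_camera('wrist'); cv2.imwrite('pics/w10.png',im); np.save('k10.npy',k,allow_pickle=True)
s=bot.read_camera('side'); cv2.imwrite('pics/s10.png',s)
print(rects('stand','wrist',.078,k)); print('spare',*rects('spare_a','wrist',.056,k))
bot.read_camera('top'); print('top',rects('stand','top',.078),rects('board','top',.014))
print(pix('wrist',[.5,.156,.08],k))
p=pix('side',[.5,.156,.06])[0].astype(int); t=s[p[1]-50:p[1]+50,p[0]-55:p[0]+55]
cv2.imwrite('pics/v9.png',np.hstack([cv2.resize(t,(440,400),interpolation=cv2.INTER_CUBIC),cv2.resize(im[0:220,220:420],(360,400))]))
E
```

```text
t: 24.62
eef_pos: [0.52, 0.0038, 0.2647]
tcp_rot: [0.662, 0.749, 0.0, 0.001]
wrist_force: [-0.5, 0.6, 0.2]
width: 0.702
grip_force: 0.0
t 24.62 tcp [0.52   0.0038 0.2647] yaw_y 0.1226 tilt [ 2.1e-03 -6.0e-04 -1.0e+00] F [-0.5  0.6  0.2] w 59.9 grip 0.0
[{'conf': 0.85, 'c': [501.1, 148.2], 'wh': [114.1, 98.7], 'ang': 0.121}]
spare {'conf': 0.76, 'c': [460.4, 98.5], 'wh': [60.3, 26.2], 'ang': -1.456}
top [{'conf': 0.68, 'c': [495.7, 156.1], 'wh': [115.2, 114.7], 'ang': 0.243}] [{'conf': 0.9, 'c': [418.8, 178.4], 'wh': [122.6, 42.6], 'ang': -1.48}]
[[321.81889096  34.14195795]]
```

View pics/v9.png

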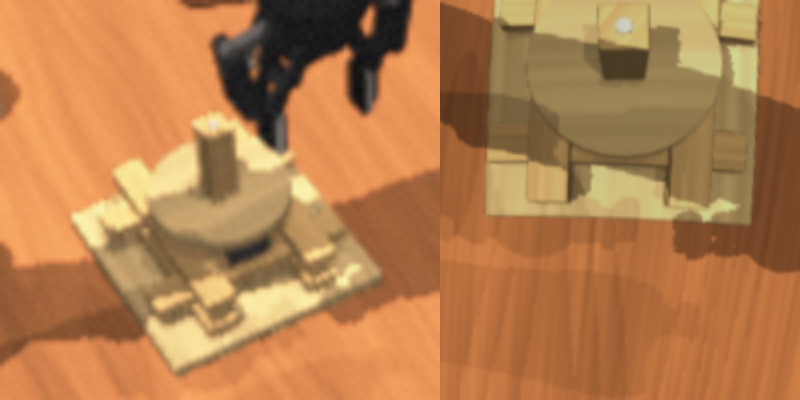

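```bash
python3 -m inch '[[[0.05,-0.01,-0.03,0,0,0.04,0.08],[0.11,-0.01,-0.03,0,0,0.04,0.08],[0.11,-0.01,-0.03,0,0,0.04,0.08],[0.11,-0.01,-0.03,0,0,0.04,0.08],[0.11,-0.01,-0.03,0,0,0.04,0.08]]]' 80; python3 - <<'E'
from h import *
state()
k=bot.get_calibration('wrist'); im=bot.read_camera('wrist'); cv2.imwrite('pics/w11.png',im); np.save('k11.npy',k,allow_pickle=True)
print(rects('stand','wrist',.078,k),rects('board','wrist',.014,k)); print('spare',*rects('spare_a','wrist',.056,k,.2))
p=pix('wrist',[.5,.156,.03],k)[0].astype(int)
x0,y0=p[0]-105,max(0,p[1]-100); print(x0,y0)
cv2.imwrite('pics/v10.png',cv2.resize(im[y0:y0+200,x0:x0+210],(630,600),interpolation=cv2.INTER_CUBIC))
E
```

```text
t: 25.6
eef_pos: [0.4955, 0.1146, 0.2937]
tcp_rot: [0.675, 0.737, -0.0, 0.0]
wrist_force: [0.8, -0.5, -0.3]
width: 0.934
grip_force: 0.0
t 25.6 tcp [0.4955 0.1146 0.2937] yaw_y 0.0879 tilt [-1.e-04 -5.e-04 -1.e+00] F [ 0.8 -0.5 -0.3] w 79.8 grip 0.0
[{'conf': 0.77, 'c': [499.7, 157.1], 'wh': [114.1, 113.4], 'ang': -0.824}] [{'conf': 0.81, 'c': [521.2, 236.3], 'wh': [130.6, 35.8], 'ang': 0.066}]
spare {'conf': 0.72, 'c': [540.6, 214.1], 'wh': [62.2, 25.9], 'ang': -1.472} {'conf': 0.64, 'c': [451.5, 208.8], 'wh': [58.4, 26.7], 'ang': -1.485} {'conf': 0.61, 'c': [266.1, -290.1], 'wh': [139.9, 26.8], 'ang': 1.429}
224 33
```

View pics/v10.png

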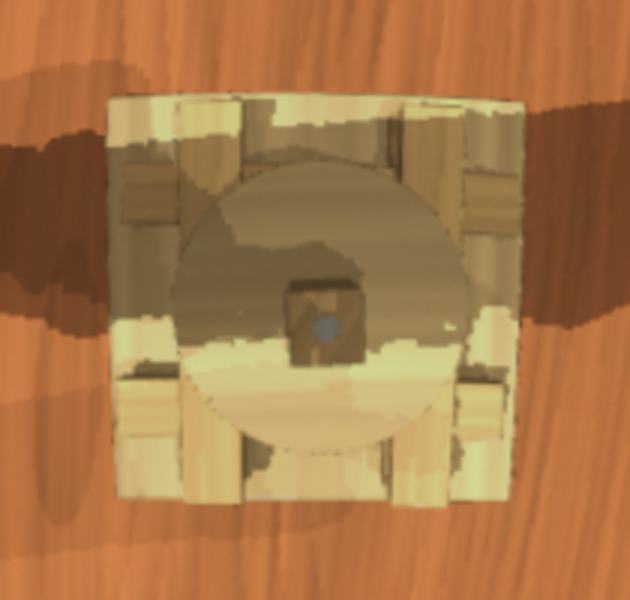

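```bash
python3 - <<'E'
from h import *
k=np.load('k11.npy',allow_pickle=True).item()
f=lambda p,z:(plane('wrist',np.array(p)/3+[224,33],z,k)[:,:2]*1000)
b=f([[107,98],[525,103],[509,500],[117,498]],.014); c=b.mean(0); print('board',b.round(1).tolist(),c)
ex=(b[1]+b[2]-b[0]-b[3]); ex/=np.linalg.norm(ex); ey=np.array([-ex[1],ex[0]]); print('ang',np.arctan2(ex[1],ex[0]))
for n,q,z in [('plate',[[171,300],[468,300],[318,160],[322,452]],.078),('L',[[179,100],[243,100],[184,502],[241,502]],.056),('R',[[402,104],[464,104],[392,505],[447,507]],.056),('posttop',[[326,329]],.148)]:
    s=f(q,z); m=s.mean(0)-c; print(n,'board xy',round(m@ex,1),round(m@ey,1), np.arctan2(*(s[0]+s[1]-s[2]-s[3])[::-1])-np.pi/2 if n in'LR' else '')
E
```

```text
board [[397.7, 241.5], [586.2, 256.9], [601.6, 69.6], [413.5, 53.9]] [499.76148084 155.46834999]
ang 0.08227140193096598
plate board xy 0.6 3.6 
L board xy -43.7 1.2 0.07827030446294181
R board xy 45.6 0.4 0.0755529119071261
posttop board xy 0.9 1.0
```

```bash
python3 -c "
from station import bot
print(bot.job_done())"
```

```text
the job is handed in; nothing more can be done
None
```

The job is handed in at about 26 s: both new slats lie above the battens and the stand sits at home height between them, all within about 2 mm of centred by my last camera check; no verdict was shown.

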